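Knock a plaster plaque out of its mould and lay it on the drying rack

ROBOT

A 6-joint arm with a two-finger parallel gripper is mounted at the origin on a cart in front of the work surface, level with it; the furniture and walls round the work are solid. World frame = base frame: x ahead of the robot, y to its left, z up, the work surface at z = 0. Lengths are in m, angles in rad, forces in N, time in s.
With the tool pointing down it reaches from about 0.25 to 0.775 m from the base axis. Payload 4 kg.
Tool frame: the origin (TCP) lies on the centre line of the jaws, within the pads' length; the fingertips stand 25 mm ahead of it and the grasp point (between the pads) lies 6 mm ahead of it; z points along the fingers, y is the line along which they close (so a half turn about z gives the same grasp; the last joint's range is limited). The gripper opens to 94 mm and grips with 3 to 60 N. Pads are 16 mm wide; open, the fingers measure 119 mm over their backs; the gripper's body (75 mm by 177 mm) begins 78 mm behind the grasp point.
Start: joints at [1.072, 0.087, 1.371, -0, 1.684, -0.103], TCP at [0.212, 0.507, 0.231] pointing down, gripper open.
Joint ranges: [-3.1, 3.1], [-0.76, 2.03], [0.27, 2.55], [-1.08, 4.22], [0.17, 2.65], [-2.57, 2.57]. Speed limits (rad/s): [2.79, 2.79, 3.14, 3.14, 3.14, 3.14].

INTERFACE

Orientations are given as [roll, pitch, yaw] about the fixed x, y, z axes, in that order (R = Rz(yaw) Ry(pitch) Rx(roll)).
In Python, from bench import robot, imaging gives the robot as it stands. The module is installed in compiled form; this text tells all that it offers.
- The arm moves only by the tool drive_tool, never from a script. Its argument "series" is a list of rows, each a list of 3 entries, a list of its own where there are three numbers: the finger opening in m, from 0 to 0.094, then the shift along the tool's x, y, z in m, then the turn, a rotation vector about the tool's x, y, z in rad. A call has 1 to 5 rows; each row is the pose to reach, as a shift and turn from the pose commanded when the call began, along the tool's axes at that moment; what a row does not reach only later rows make up. A row lasts 1/8 s, in which the tool goes at most 62.5 mm and 10.7 degrees, less where a joint would pass 70% of its speed; a pose out of reach is approached as far as the arm can. A call with a gripper value outside its range is refused whole. The fingers move at their own pace and stop on an object; the grip force is fixed at half the most. Time passes only in rows, so rows that repeat a pose let the fingers close. It gives the time, the measured TCP pose, the force, the opening and the grip force at its end, in the units of the state.
- robot.get_obs(): the state, without advancing time (a new reading comes with each control period).
- imaging.snapshot(name): name is "side" or "top"; returns the picture (384x512x3 uint8, red, green, blue); there is no depth.
- imaging.get_calibration(name): a dict with "intrinsics" (3x3 intrinsics, pixels), "position" and "rotation" of the camera in the world. Camera axes: x right, y up, looking along -z (the intrinsics and any distortion apply to the point x, -y, -z); pixel columns grow to the right and rows downward; lengths in m; the calibration is good to about 2 mm. A picture is of the moment at which its call begins. get_calibration takes no time and is no camera call.
- robot.close_job(): hands the job in; it is judged then, once.
The state is a dict: "time": time; "joint_positions": joint angles; "qvel": joint speeds; "joint_torque": joint torques, N m; "tool_pos": TCP position; "ee_rot": TCP orientation; "wrist_force": force on the tool from outside, world axes, zero at the start; "wrist_torque": the same for the moment, N m; "width": finger opening in m; "finger_force": force on a finger pad.
Only numpy, scipy, OpenCV 4.12 (cv2) and the standard library are available. Lean on these libraries where they do the work, as an engineer would, in place of code of your own. Each camera call takes 0.05 s, during which the arm holds its last target. There are 200 camera calls.

TASK

A plaster plaque has set in the wooden mould on the knock-out stand and lies level with the mould's rim, where fingers cannot get hold of it. Press the stand's lever all the way down so that the knock-out rod pushes the plaque up out of the mould, then take the plaque out and lay it gently, flat and face up, on the empty half of the slatted drying rack. Leave the plaque that is already drying and the other things around the work where they are.

Things in the scene. Friction and masses are not known exactly. Their poses are not given: they have to be found in the camera images.
- mould_mouth (a point): centre of the mouth of the wooden mould, level with its rim, 145 mm above the table. The mould (93 x 137 mm outside, walls 17 mm) is fixed on a grey metal stand (base 150 x 180 mm, does not move). Its cavity measures 59 mm along x by 103 mm along y and is 26 mm deep; a 27 mm wide knock-out rod stands in a hole in the middle of its floor. Axes of the stand: z up; its lever sticks out on the -x side, in the middle
- lever_pad (a point): centre of the top face of the black rubber palm pad (56 x 44 mm, 12 mm thick) at the end of the knock-out lever, where it is pressed down. At the start it lies about 118 mm above the table and 182 mm from the mould's centre in the stand's -x direction, sloping 0.25 rad down towards the mould; fully pressed its centre is about 45 mm above the table and it slopes 0.25 rad the other way
- knock_lever (a joint): angle of the knock-out lever in rad: 0 = pad up and rod down (as at the start), 0.5 = pad fully down against the stop, rod and plaque 20 mm up. The lever turns about a level pin 40 mm from the rod, 150 mm from the pad; its pivot is stiff: it takes about 6 to 8 N on the pad and stays where it is left
- cast_center (a point): centre (half-way up) of the white plaster plaque in the mould: a block 56 mm along its x, 100 mm along its y, 26 mm thick along z, 0.12 to 0.25 kg, with a fern in relief on its upper (+z) face. At the start its top is level with the mould's rim; its axes are parallel to the stand's. When knocked up it stands 20 mm above the rim, still guided by the mould
- rack_free (a point): centre of the empty half of the drying rack, on top of its slats, 34 mm above the table. The rack is of pale wood, fixed, 150 mm along x by 260 mm along y, its slats run along x; the empty half is its -y half, so the rack's own centre lies 65 mm towards +y from this point
- dry_cast_center (a point): centre of the earlier plaque, like the first one, which lies drying on the other half of the rack about 137 mm towards +y from the middle of the empty half; to be left alone
- water_jar: grey water jar, 72 mm wide and 72 mm high, origin under its centre; to be left alone
- tube_white: white paint tube lying on the table, 99 mm long, 32 mm wide, 24 mm high, origin at its underside; to be left alone
- brush_flat: flat paint brush lying on the table, 237 mm long, origin at its underside; to be left alone
Things that resemble listed ones, but are neither listed nor needed, are in the scene too. Leave any blue or pink look-alike of the part that bears cast_center alone.

How it is judged:
By the outcome, as a careful person would: the job done as asked, in the order asked, and still so for the second after the job is handed in, with the robot touching nothing.
It also fails if it takes over 48 s, if anything falls off the work surface, if the arm or the gripper's body presses on something with over 40 N, if the wrist force passes 120 N, or if a joint passes its speed limit or range.

## Working session

There is one attempt and no reset: what is moved stays moved. The work goes in short steps, Python scripts to look and compute and a tool call to move; the robot and the scene stay as the last step left them, time stands still between calls to the robot, and variables do not carry over. Pictures are saved under pics/ and viewed, at most 10 in all, crops included, and the job is handed in when it is done.

Besides the shell and the picture viewer there is one more tool, called after "Emit:" as name([rows], argument=value, ...), one row to a line, values as JSON. drive_tool: Moves the arm, as the interface text tells. Its arguments: {"type":"object","properties":{"series":{"type":"array"}},"required":["series"]}

```bash
mkdir -p pics
python3 - <<'E'
from bench import robot, imaging
import cv2, numpy as np
for n in ("top","side"):
    im=imaging.snapshot(n); cv2.imwrite(f"pics/{n}0.png",im[:,:,::-1])
    c=imaging.get_calibration(n); print(n,{k:np.round(v,4).tolist() if not isinstance(v,str) else v for k,v in c.items()})
o=robot.get_obs(); print(o)
E
```

```text
top {'intrinsics': [[495.4614, 0.0, 250.1219], [0.0, 495.4614, 192.1915], [0.0, 0.0, 1.0]], 'position': [0.2274, 0.1479, 1.6408], 'rotation': [0.2042, 0.0057, -1.6204]}
side {'intrinsics': [[412.7621, 0.0, 252.6388], [0.0, 412.7621, 186.6792], [0.0, 0.0, 1.0]], 'position': [0.3856, 1.1954, 1.0664], 'rotation': [0.8336, 0.0124, -2.9932]}
{'time': 0.1, 'joint_positions': array([ 1.07188910e+00,  8.78593345e-02,  1.37206022e+00, -6.31974531e-06,
        1.68360361e+00, -1.03063535e-01]), 'qvel': array([ 9.00251056e-05, -2.23294124e-03, -2.96638752e-03,  9.15580538e-04,
        3.85041765e-04, -7.80151732e-04]), 'joint_torque': array([ 2.69803182e-03, -3.41251838e+01, -3.03300834e+01,  7.19899382e-02,
        3.04862985e-02, -1.04756505e-04]), 'tool_pos': array([0.21185116, 0.50709055, 0.22945483]), 'ee_rot': array([-3.13967174e+00, -1.92365315e-04,  2.74574807e+00]), 'wrist_force': array([ 0.7505905 , -0.64056779, -0.20215599]), 'wrist_torque': array([0.0173482 , 0.03968553, 0.04702561]), 'finger_force': 0.0, 'width': 0.09398411711349125}
```

View pics/top0.png

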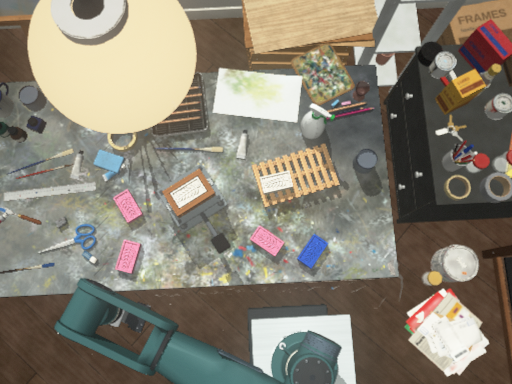

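View pics/side0.png

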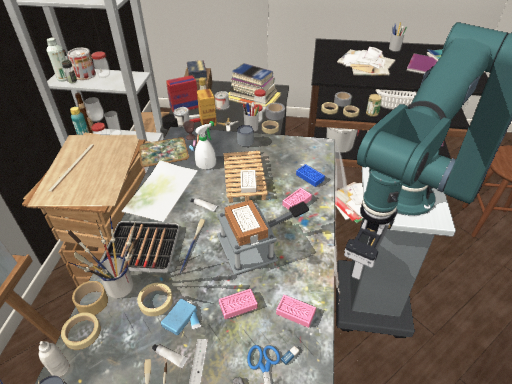

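The top view shows the mould at about (190,193), the lever pad at (221,243), the rack at (296,176) with its dry plaque at (274,182), and the free half at about (320,170). Next I'll measure these.

```bash
cat > h.py <<'E'
from bench import robot, imaging
import cv2, numpy as np
from scipy.spatial.transform import Rotation as R
def cal(n):
    c=imaging.get_calibration(n); r=np.array(c['rotation'])
    return np.array(c['intrinsics']),np.array(c['position']),(r if r.shape==(3,3) else R.from_euler('xyz',r).as_matrix())
def onz(n,uv,z):
    K,p,M=cal(n); uv=np.atleast_2d(uv).astype(float)
    d=np.c_[(uv[:,0]-K[0,2])/K[0,0],-(uv[:,1]-K[1,2])/K[1,1],-np.ones(len(uv))]@M.T
    return p+d*((z-p[2])/d[:,2])[:,None]
def proj(n,P):
    K,p,M=cal(n); q=(np.atleast_2d(P)-p)@M
    return np.c_[K[0,2]+K[0,0]*q[:,0]/-q[:,2],K[1,2]+K[1,1]*q[:,1]/q[:,2]]
def blob(im,lo,hi,box):
    h=cv2.cvtColor(im,cv2.COLOR_RGB2HSV); m=cv2.inRange(h,lo,hi); k=np.zeros_like(m)
    x0,y0,x1,y1=box; k[y0:y1,x0:x1]=255; m=cv2.morphologyEx(m&k,cv2.MORPH_CLOSE,np.ones((3,3)))
    cs,_=cv2.findContours(m,cv2.RETR_EXTERNAL,cv2.CHAIN_APPROX_NONE)
    return m,(max(cs,key=cv2.contourArea) if cs else None)
E
python3 - <<'E'
from h import *
im=imaging.snapshot("top"); s=imaging.snapshot("side")
def rep(name,n,im,lo,hi,box,z):
    m,c=blob(im,lo,hi,box); P=onz(n,c[:,0],z)[:,:2].astype(np.float32)
    r=cv2.minAreaRect(P); print(name,n,np.round(r[0],4),np.round(r[1],4),round(r[2],1),len(c))
rep("mould","top",im,(5,90,60),(20,255,255),(160,160,222,222),.145)
rep("cast","top",im,(0,0,150),(40,70,255),(165,168,215,215),.145)
rep("rack","top",im,(8,60,120),(28,255,255),(245,140,345,212),.034)
rep("dry","top",im,(0,0,170),(40,60,255),(255,165,295,200),.060)
rep("pad","top",im,(0,0,0),(180,255,50),(208,230,235,255),.118)
rep("mould","side",s,(5,90,60),(20,255,255),(222,195,275,250),.145)
rep("cast","side",s,(0,0,150),(40,70,255),(225,198,268,235),.145)
rep("dry","side",s,(0,0,170),(40,60,255),(236,165,260,198),.060)
rep("pad","side",s,(0,0,0),(180,255,60),(285,198,315,222),.118)
a=cv2.resize(im[135:265,150:350],None,fx=4,fy=4,interpolation=cv2.INTER_CUBIC); cv2.imwrite("pics/c1.png",a[:,:,::-1])
E
```

```text
mould top [0.5455 0.3311] [0.0975 0.1353] 29.9 128
cast top [0.5487 0.3325] [0.0592 0.1022] 30.0 85
rack top [ 0.6091 -0.0124] [0.1605 0.2627] 14.1 248
dry top [0.5873 0.0551] [0.0577 0.1012] 10.3 89Traceback (most recent call last):
  File "<stdin>", line 10, in <module>
  File "<stdin>", line 4, in rep
TypeError: 'NoneType' object is not subscriptable
```

Run:
```python
from h import *
im=imaging.snapshot("top"); s=imaging.snapshot("side")
def rep(name,n,im,lo,hi,box,z):
    m,c=blob(im,lo,hi,box)
    if c is None: print(name,n,"none"); return
    P=onz(n,c[:,0],z)[:,:2].astype(np.float32)
    r=cv2.minAreaRect(P); print(name,n,np.round(r[0],4),np.round(r[1],4),round(r[2],1),len(c))
rep("pad","top",im,(0,0,0),(180,255,75),(208,230,235,255),.118)
rep("mould","side",s,(5,90,60),(20,255,255),(222,195,275,250),.145)
rep("cast","side",s,(0,0,150),(40,70,255),(225,198,268,235),.145)
rep("rack","side",s,(8,60,120),(28,255,255),(215,140,280,205),.034)
rep("dry","side",s,(0,0,150),(40,70,255),(236,165,260,198),.060)
rep("pad","side",s,(0,0,0),(180,255,75),(285,198,315,222),.118)
c,sn=np.cos(.5236),np.sin(.5236)
print(proj("top",[[.547-.182*c,.332-.182*sn,.118],[.609,-.012,.034],[.593,-.075,.034]]))
a=cv2.resize(im[135:265,150:350],None,fx=4,fy=4,interpolation=cv2.INTER_CUBIC)
b=cv2.resize(s[140:260,210:330],None,fx=4,fy=4,interpolation=cv2.INTER_CUBIC)
v=np.zeros((600,800,3),np.uint8); v[:520]=a; cv2.imwrite("pics/c1.png",a[:,:,::-1]); cv2.imwrite("pics/c2.png",b[:,:,::-1])
```

```text
pad top [0.3893 0.2411] [0.0498 0.0407] 31.2 45
mould side [0.5516 0.3327] [0.1151 0.215 ] 19.8 206
cast side [0.549  0.3366] [0.0582 0.1013] 29.8 76
rack side [0.6062 0.0164] [0.1523 0.3118] 14.0 218
dry side [0.5872 0.0711] [0.0662 0.1229] 8.2 72
pad side [0.3997 0.2612] [0.0945 0.0412] 42.0 58
[[220.08805034 242.57596196]
 [295.1002984  175.57670863]
 [314.33026029 179.30901648]]
```

View pics/c1.png

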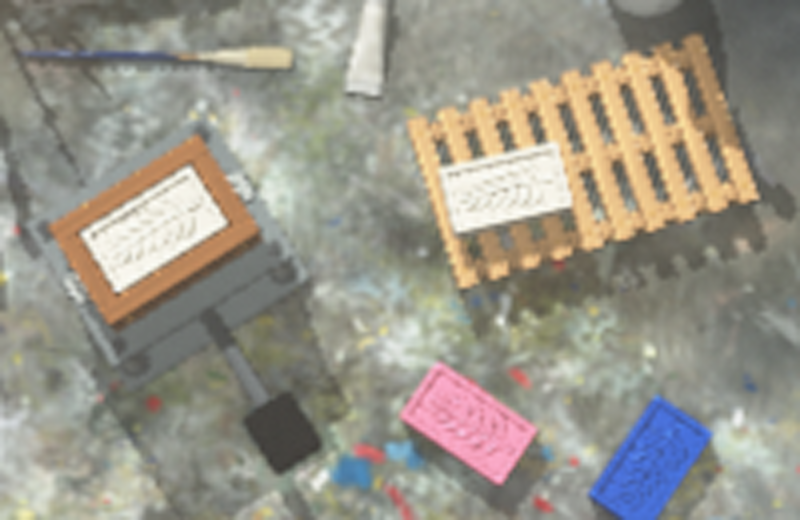

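View pics/c2.png

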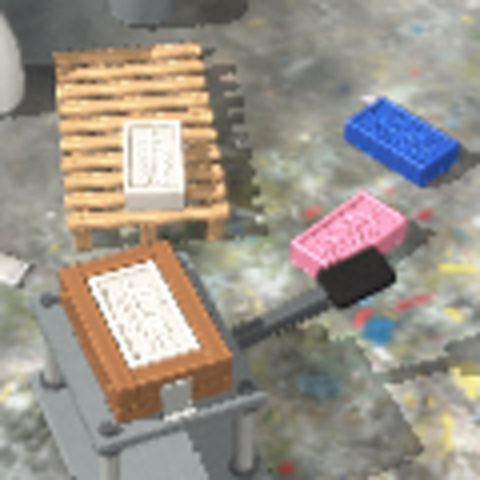

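The mould sits at about (0.549, 0.334) with yaw 30°, and the pad is at (0.390, 0.242). The free rack half is at (0.625, -0.075) with yaw 14°. I'm moving above the pad with the fingers closed.

Emit:
drive_tool([
  [0,[-0.266,-0.176,0.03],[0,0,0.651]],
  [0,[-0.266,-0.176,0.03],[0,0,0.651]],
  [0,[-0.266,-0.176,0.03],[0,0,0.651]],
  [0,[-0.266,-0.176,0.03],[0,0,0.651]],
  [0,[-0.266,-0.176,0.03],[0,0,0.651]],
])

```text
time: 0.92
tool_pos: [0.3861, 0.2473, 0.2012]
ee_rot: [3.141, 0.0, 2.095]
wrist_force: [0.5, -0.7, 0.4]
width: 0.0473
finger_force: 0.0
```

```bash
cat > go.py <<'E'
import sys
from h import *
o=robot.get_obs(); T=[float(a) for a in sys.argv[1:]]
M=R.from_euler('xyz',o['ee_rot']); G=R.from_euler('xyz',[np.pi,0,T[3]])
print("t",o['time'],"pos",np.round(o['tool_pos'],4),"rot",np.round(o['ee_rot'],4),"F",np.round(o['wrist_force'],1),"w",round(o['width'],4),"ff",round(o['finger_force'],1))
print("shift",np.round(M.inv().apply(np.array(T[:3])-o['tool_pos']),4),"turn",np.round((M.inv()*G).as_rotvec(),4))
E
python3 go.py .39 .242 .155 2.0944
```

```text
t 0.925 pos [0.3861 0.2473 0.2012] rot [3.1406 0.     2.0946] F [ 0.5 -0.7  0.4] w 0.0473 ff 0.0
shift [-0.0066  0.0007  0.0462] turn [0.001  0.     0.0002]
```

Emit:
drive_tool([
  [0,[-0.006,0.001,0.03],[0,0,0]],
  [0,[-0.006,0.001,0.046],[0,0,0]],
  [0,[-0.006,0.001,0.046],[0,0,0]],
  [0,[-0.006,0.001,0.046],[0,0,0]],
  [0,[-0.006,0.001,0.046],[0,0,0]],
])

```text
time: 1.55
tool_pos: [0.3894, 0.2453, 0.1565]
ee_rot: [3.139, 0.0, 2.096]
wrist_force: [-0.3, -0.5, 0.6]
width: 0.0008
finger_force: 0.0
```

```bash
python3 go.py .39 .242 .07 2.0944
```

```text
t 1.55 pos [0.3894 0.2453 0.1565] rot [3.1393e+00 1.0000e-04 2.0964e+00] F [-0.3 -0.5  0.6] w 0.0008 ff 0.0
shift [-0.0032 -0.0013  0.0865] turn [0.0023 0.0001 0.002 ]
```

Emit:
drive_tool([
  [0,[-0.003,-0.001,0.015],[0,0,0]],
  [0,[-0.003,-0.001,0.03],[0,0,0]],
  [0,[-0.003,-0.001,0.045],[0,0,0]],
  [0,[-0.003,-0.001,0.06],[0,0,0]],
  [0,[-0.003,-0.001,0.07],[0,0,0]],
])

```text
time: 2.17
tool_pos: [0.3884, 0.2406, 0.0842]
ee_rot: [-3.138, -0.0, 2.095]
wrist_force: [-3.2, -1.4, 6.7]
width: 0.0002
finger_force: 3.1
```

```bash
python3 go.py .39 .242 .07 2.0944; python3 -c "
from h import *
s=imaging.snapshot('side'); cv2.imwrite('pics/c3.png',cv2.resize(s[120:260,200:400],None,fx=4,fy=4,interpolation=cv2.INTER_CUBIC)[:,:,::-1])"
```

```text
t 2.175 pos [0.3884 0.2406 0.0842] rot [-3.138e+00 -2.000e-04  2.095e+00] F [-3.2 -1.4  6.7] w 0.0002 ff 3.1
shift [0.0004 0.0022 0.0141] turn [-0.0036 -0.0002  0.0006]
```

View pics/c3.png

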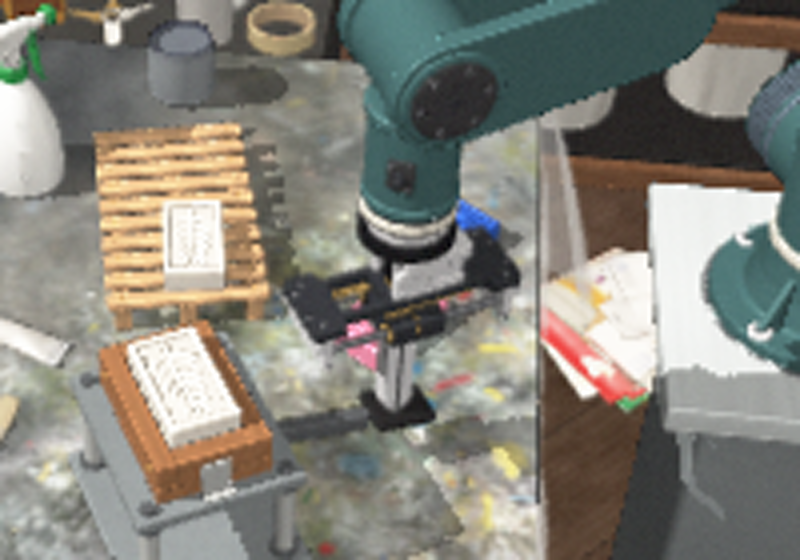

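The fingers are pressing the middle of the pad, at crop pixel (397,405), and the plaque is already most of the way up. I'm pressing on to the stop.

Emit:
drive_tool([
  [0,[0,0.001,0.008],[0,0,0]],
  [0,[0,0.001,0.012],[0,0,0]],
  [0,[0,0.001,0.014],[0,0,0]],
  [0,[0,0.001,0.016],[0,0,0]],
  [0,[0,0.001,0.016],[0,0,0]],
])

```text
time: 2.85
tool_pos: [0.39, 0.2415, 0.0715]
ee_rot: [-3.14, -0.0, 2.095]
wrist_force: [-8.5, -3.0, 16.4]
width: 0.0002
finger_force: 9.1
```

```bash
python3 go.py .39 .242 .066 2.0944
```

```text
t 2.85 pos [0.39   0.2415 0.0715] rot [-3.1400e+00 -1.0000e-04  2.0951e+00] F [-8.5 -3.  16.4] w 0.0002 ff 9.1
shift [0.0004 0.0003 0.0055] turn [-0.0016 -0.0001  0.0007]
```

Emit:
drive_tool([
  [0,[0,0,0.003],[0,0,0]],
  [0,[0,0,0.003],[0,0,0]],
  [0,[0,0,0.003],[0,0,0]],
])

```text
time: 3.22
tool_pos: [0.39, 0.2415, 0.0712]
ee_rot: [-3.14, 0.0, 2.095]
wrist_force: [-14.1, -6.5, 29.1]
width: 0.0009
finger_force: 16.3
```

The lever is hard against its stop: the force rose and the tool did not move. I'm retracting straight up.

Emit:
drive_tool([
  [0,[0,0,-0.03],[0,0,0]],
  [0,[0,0,-0.08],[0,0,0]],
  [0.094,[0,0,-0.14],[0,0,0]],
  [0.094,[0,0,-0.16],[0,0,0]],
  [0.094,[0,0,-0.16],[0,0,0]],
])

```text
time: 3.85
tool_pos: [0.392, 0.2423, 0.228]
ee_rot: [3.136, 0.001, 2.095]
wrist_force: [-1.2, -0.1, 0.4]
width: 0.0272
finger_force: 0.0
```

```bash
python3 - <<'E'
from h import *
for n,box in(("top",(150,150,240,225)),("side",(215,180,285,240))):
    im=imaging.snapshot(n); m,c=blob(im,(0,0,150),(40,70,255),box)
    r=cv2.minAreaRect(onz(n,c[:,0],.165)[:,:2].astype(np.float32)); print(n,r)
    cv2.imwrite(f"pics/d_{n}.png",cv2.resize(im[140:260,150:350],None,fx=4,fy=4)[:,:,::-1])
E
python3 go.py .549 .334 .215 2.0944
```

```text
top ((0.5483583807945251, 0.332416296005249), (0.057046085596084595, 0.10201728343963623), 29.977806091308594)
side ((0.5792383551597595, 0.316830039024353), (0.13073833286762238, 0.2439340353012085), 12.367241859436035)
t 3.95 pos [0.3904 0.2416 0.2247] rot [-3.1402e+00 -1.0000e-04  2.0948e+00] F [-0.5  0.6 -0.6] w 0.0349 ff 0.0
shift [0.0007 0.1835 0.0095] turn [-0.0014 -0.0001  0.0004]
```

View pics/d_side.png

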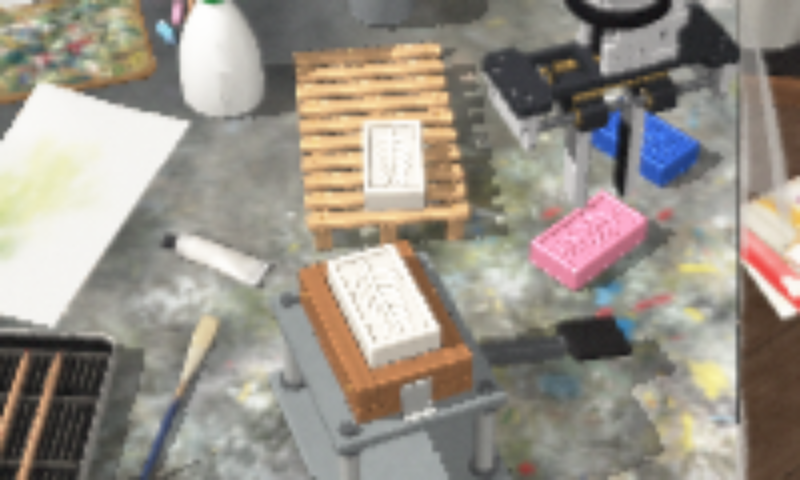

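The plaque stands proud of the mould at crop (385,305), and the lever has stayed down at (595,338). I'm going over the plaque.

Emit:
drive_tool([
  [0.094,[0,0.06,0],[0,0,0]],
  [0.094,[0,0.12,0],[0,0,0]],
  [0.094,[0,0.183,0],[0,0,0]],
  [0.094,[0,0.183,0],[0,0,0]],
  [0.094,[0,0.183,0],[0,0,0]],
])

```text
time: 4.58
tool_pos: [0.5483, 0.3329, 0.2234]
ee_rot: [-3.137, -0.0, 2.095]
wrist_force: [-0.2, -0.2, -0.6]
width: 0.085
finger_force: 0.0
```

```bash
python3 go.py .5485 .333 .174 2.0944
```

```text
t 4.575 pos [0.5483 0.3329 0.2234] rot [-3.1366e+00 -4.0000e-04  2.0948e+00] F [-0.2 -0.2 -0.6] w 0.085 ff 0.0
shift [-0.      0.0005  0.0494] turn [-0.005  -0.0004  0.0004]
```

Emit:
drive_tool([
  [0.094,[0,0,0],[0,0,0]],
  [0.094,[0,0,0.025],[0,0,0]],
  [0.094,[0,0,0.04],[0,0,0]],
  [0.094,[0,0,0.048],[0,0,0]],
  [0.094,[0,0,0.048],[0,0,0]],
])

```text
time: 5.2
tool_pos: [0.5486, 0.3331, 0.1781]
ee_rot: [-3.141, -0.0, 2.095]
wrist_force: [0.4, 0.2, -0.2]
width: 0.094
finger_force: 0.0
```

```bash
python3 go.py .5485 .333 .174 2.0944
```

```text
t 5.2 pos [0.5486 0.3331 0.1781] rot [-3.1411e+00 -1.0000e-04  2.0948e+00] F [ 0.4  0.2 -0.2] w 0.094 ff 0.0
shift [-0.     -0.0001  0.0041] turn [-0.0005 -0.0001  0.0004]
```

Lowering the last 3 mm, then closing.

Emit:
drive_tool([
  [0.094,[0,0,0.003],[0,0,0]],
  [0.094,[0,0,0.003],[0,0,0]],
  [0.045,[0,0,0.003],[0,0,0]],
  [0.045,[0,0,0.003],[0,0,0]],
  [0.045,[0,0,0.003],[0,0,0]],
])

```text
time: 5.82
tool_pos: [0.5491, 0.3334, 0.1753]
ee_rot: [3.141, -0.0, 2.095]
wrist_force: [0.3, 0.1, -0.3]
width: 0.0676
finger_force: 0.0
```

Emit:
drive_tool([
  [0.045,[0,0,0],[0,0,0]],
  [0.045,[0,0,0],[0,0,0]],
  [0.045,[0,0,0],[0,0,0]],
])

```text
time: 6.2
tool_pos: [0.5488, 0.3332, 0.1753]
ee_rot: [-3.141, 0.0, 2.095]
wrist_force: [-1.6, -0.6, 0.2]
width: 0.0557
finger_force: 30.0
```

Gripped at 56 mm and 30 N. Lifting straight up, slowly at first.

Emit:
drive_tool([
  [0.045,[0,0,-0.008],[0,0,0]],
  [0.045,[0,0,-0.02],[0,0,0]],
  [0.045,[0,0,-0.04],[0,0,0]],
  [0.045,[0,0,-0.06],[0,0,0]],
  [0.045,[0,0,-0.06],[0,0,0]],
])

```text
time: 6.82
tool_pos: [0.5502, 0.3339, 0.2385]
ee_rot: [3.136, 0.0, 2.095]
wrist_force: [0.2, -0.4, -1.4]
width: 0.0555
finger_force: 30.0
```

```bash
python3 go.py .6247 -.075 .235 1.815; python3 -c "
from h import *
s=imaging.snapshot('side'); cv2.imwrite('pics/c4.png',cv2.resize(s[120:260,190:350],None,fx=4,fy=4)[:,:,::-1])"
```

```text
t 6.825 pos [0.5502 0.3339 0.2385] rot [3.1356e+00 3.0000e-04 2.0949e+00] F [ 0.2 -0.4 -1.4] w 0.0555 ff 30.0
shift [-0.3913 -0.1402  0.0027] turn [ 0.006  -0.0006  0.2799]
```

View pics/c4.png

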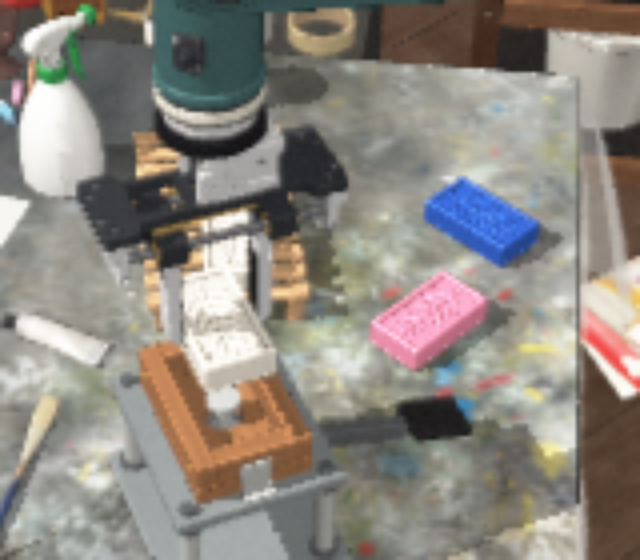

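The plaque is held level at (230,330) and the cavity is empty. Before the transfer I'm checking clearance to the spray bottle.

Run:
```python
from h import *
print("base side",onz("side",[[205,166],[191,160],[216,162]],0.0).round(3).tolist())
print("body top",[(z,onz("top",[[313,122],[313,136],[325,110]],z).round(3)[:,:2].tolist()) for z in (.05,.1,.2)])
print("nozzle side",[(z,onz("side",[[200,127],[211,126]],z).round(3)[:,:2].tolist()) for z in (.1,.15,.2)])
```

```text
base side [[0.783, -0.062, 0.0], [0.85, -0.093, 0.0], [0.744, -0.094, 0.0]]
body top [(0.05, [[0.788, -0.083], [0.738, -0.08], [0.828, -0.127]]), (0.1, [[0.77, -0.076], [0.722, -0.072], [0.809, -0.119]]), (0.2, [[0.735, -0.062], [0.69, -0.058], [0.772, -0.101]])]
nozzle side [(0.1, [[0.826, -0.191], [0.782, -0.204]]), (0.15, [[0.803, -0.119], [0.762, -0.132]]), (0.2, [[0.781, -0.048], [0.741, -0.059]])]
```

Clearance is about 25 mm. Transferring now.

Emit:
drive_tool([
  [0.045,[-0.05,-0.018,0],[0,0,0.05]],
  [0.045,[-0.107,-0.038,0],[0,0,0.1]],
  [0.045,[-0.164,-0.058,0],[0,0,0.16]],
  [0.045,[-0.22,-0.078,0],[0,0,0.22]],
  [0.045,[-0.275,-0.098,0],[0,0,0.28]],
])

```text
time: 7.5
tool_pos: [0.6015, 0.0443, 0.2338]
ee_rot: [-3.14, -0.001, 1.813]
wrist_force: [1.1, -0.2, -2.1]
width: 0.0555
finger_force: 30.0
```

```bash
python3 go.py .624 -.075 .18 1.815
```

```text
t 7.5 pos [0.6015 0.0443 0.2338] rot [-3.1399e+00 -6.0000e-04  1.8128e+00] F [ 1.1 -0.2 -2.1] w 0.0555 ff 30.0
shift [-0.1213 -0.0066  0.0538] turn [-0.0017 -0.0006 -0.0022]
```

Emit:
drive_tool([
  [0.045,[-0.05,-0.002,0],[0,0,0]],
  [0.045,[-0.09,-0.004,0.02],[0,0,0]],
  [0.045,[-0.119,-0.007,0.05],[0,0,0]],
  [0.045,[-0.119,-0.007,0.055],[0,0,0]],
  [0.045,[-0.119,-0.007,0.055],[0,0,0]],
])

```text
time: 8.12
tool_pos: [0.6233, -0.0702, 0.1793]
ee_rot: [-3.14, -0.002, 1.815]
wrist_force: [0.5, 0.6, -1.7]
width: 0.0555
finger_force: 30.0
```

Emit:
drive_tool([
  [0.045,[0,0,0],[0,0,0]],
])

```text
time: 8.25
tool_pos: [0.6243, -0.0698, 0.1816]
ee_rot: [3.139, 0.0, 1.816]
wrist_force: [0.6, -0.0, -1.9]
width: 0.0556
finger_force: 30.0
```

```bash
python3 - <<'E'
from h import *
for n in("top","side"):
    im=imaging.snapshot(n); cv2.imwrite(f"pics/e_{n}.png",cv2.resize(im[120:240,190:350] if n=="side" else im[130:230,230:360],None,fx=4,fy=4)[:,:,::-1])
E
python3 go.py .624 -.075 .0705 1.815
```

```text
t 8.35 pos [ 0.6244 -0.0699  0.1818] rot [3.1391e+00 9.0000e-04 1.8164e+00] F [ 0.6  0.2 -1.3] w 0.0559 ff 30.0
shift [-0.0047 -0.0019  0.1113] turn [0.0025 0.0009 0.0014]
```

View pics/e_side.png

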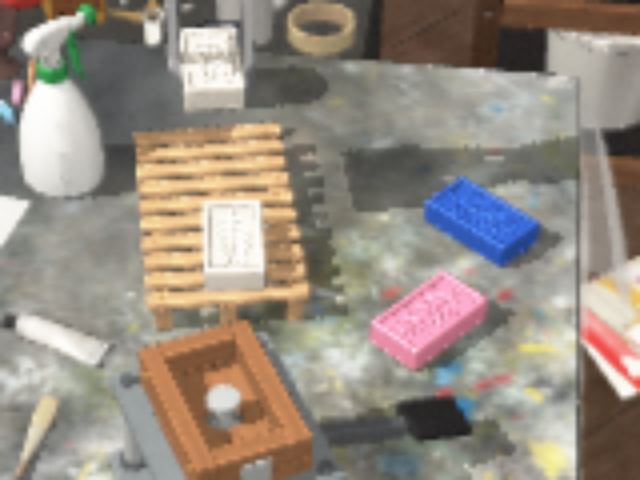

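The plaque hangs level over the free half, at (213,67). Descending.

Emit:
drive_tool([
  [0.045,[-0.005,-0.001,0.025],[0,0,0]],
  [0.045,[-0.005,-0.001,0.055],[0,0,0]],
  [0.045,[-0.005,-0.001,0.085],[0,0,0]],
  [0.045,[-0.005,-0.001,0.1],[0,0,0]],
  [0.045,[-0.005,-0.001,0.1],[0,0,0]],
])

```text
time: 8.98
tool_pos: [0.6236, -0.0755, 0.0795]
ee_rot: [-3.14, -0.001, 1.815]
wrist_force: [0.2, -0.3, -1.9]
width: 0.0556
finger_force: 30.0
```

Emit:
drive_tool([
  [0.045,[0,0,0],[0,0,0]],
  [0.045,[0,0,0.002],[0,0,0]],
  [0.045,[0,0,0.004],[0,0,0]],
])

```text
time: 9.35
tool_pos: [0.6246, -0.0762, 0.0771]
ee_rot: [3.14, 0.001, 1.815]
wrist_force: [0.2, -0.2, -1.6]
width: 0.0557
finger_force: 30.0
```

Emit:
drive_tool([
  [0.045,[0,0,0.001],[0,0,0]],
  [0.045,[0,0,0.002],[0,0,0]],
  [0.045,[0,0,0.003],[0,0,0]],
  [0.045,[0,0,0.003],[0,0,0]],
])

```text
time: 9.85
tool_pos: [0.624, -0.0761, 0.073]
ee_rot: [-3.141, -0.0, 1.815]
wrist_force: [0.1, -0.8, -2.8]
width: 0.0559
finger_force: 30.0
```

Emit:
drive_tool([
  [0.045,[0,0,0.001],[0,0,0]],
  [0.045,[0,0,0.001],[0,0,0]],
])

```text
time: 10.1
tool_pos: [0.624, -0.0761, 0.0721]
ee_rot: [-3.141, -0.0, 1.815]
wrist_force: [-0.2, 0.4, -1.6]
width: 0.0557
finger_force: 30.0
```

Emit:
drive_tool([
  [0.045,[0,0,0.001],[0,0,0]],
  [0.045,[0,0,0.001],[0,0,0]],
])

```text
time: 10.35
tool_pos: [0.624, -0.0761, 0.0711]
ee_rot: [-3.141, -0.0, 1.815]
wrist_force: [-0.2, -0.7, -0.4]
width: 0.0558
finger_force: 30.0
```

Emit:
drive_tool([
  [0.045,[0,0,0.001],[0,0,0]],
  [0.045,[0,0,0.001],[0,0,0]],
])

```text
time: 10.6
tool_pos: [0.6241, -0.0761, 0.071]
ee_rot: [3.141, 0.0, 1.815]
wrist_force: [-1.5, 0.3, 2.5]
width: 0.0553
finger_force: 30.0
```

It has touched down (force +2.5 N). Releasing.

Emit:
drive_tool([
  [0.085,[0,0,0],[0,0,0]],
  [0.085,[0,0,0],[0,0,0]],
  [0.085,[0,0,0],[0,0,0]],
  [0.085,[0,0,0],[0,0,0]],
  [0.085,[0,0,0],[0,0,0]],
])

```text
time: 11.22
tool_pos: [0.6241, -0.0761, 0.0702]
ee_rot: [3.142, -0.0, 1.815]
wrist_force: [-0.4, -0.1, 0.2]
width: 0.0848
finger_force: 0.0
```

Emit:
drive_tool([
  [0.085,[0,0,-0.015],[0,0,0]],
  [0.085,[0,0,-0.05],[0,0,0]],
  [0.085,[0,0,-0.1],[0,0,0]],
  [0.085,[0,0,-0.14],[0,0,0]],
  [0.085,[0,0,-0.14],[0,0,0]],
])

```text
time: 11.85
tool_pos: [0.6263, -0.0765, 0.2168]
ee_rot: [3.131, 0.005, 1.815]
wrist_force: [0.6, 0.7, -0.8]
width: 0.0851
finger_force: 0.0
```

Run:
```python
from h import *
im=imaging.snapshot("side"); cv2.imwrite("pics/f.png",cv2.resize(im[120:240,190:350],None,fx=4,fy=4)[:,:,::-1])
o=robot.get_obs(); print(o['time'],o['tool_pos'],o['wrist_force'])
```

```text
11.9 [ 0.62506954 -0.07629146  0.21341889] [-1.01604407 -0.67931605 -1.40610057]
```

View pics/f.png

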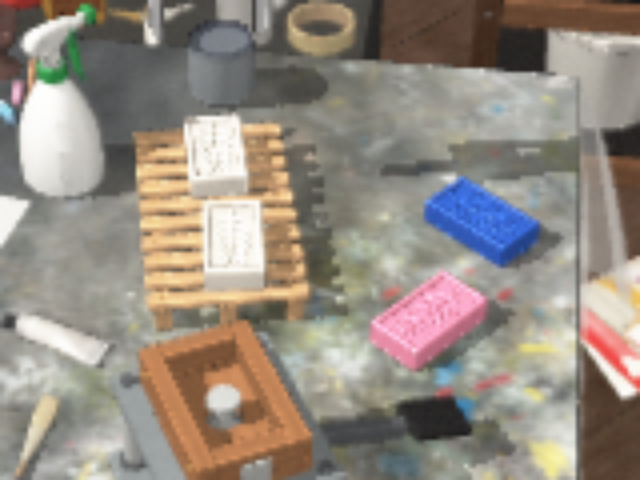

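The plaque lies flat and face up on the free half at (215,155). The dry plaque at (235,245), the lever and everything else are where they were. Handing in.

```bash
python3 -c "
from bench import robot
print(robot.close_job())"
```

```text
the job is handed in; nothing more can be done
None
```

I pressed the lever to its stop, took the plaque out and laid it flat and face up on the empty half of the drying rack, then handed the job in at about 12 s of the 48 s; no verdict was returned.

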